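# Close the break of a tile in the joining jig

### The job

A thick blue-glazed tile has broken in two; one half is fixed in the aluminium jig, the other lies loose on the table. Push the loose half along the table with the fingers until it lies flat against the long rail of the jig and its broken edge meets that of the fixed half with no gap, then draw the fingers clear. Do not lift or tip the tile, and leave the two jars and the roll of tape where they are.

Things in the scene. Friction and masses are not known exactly. Their poses are not given: they have to be found in the camera images.
- jig: Joining jig, fixed to the table; place and yaw vary. Origin on the table at mid-depth of the tile, where the break will close; x points to the long rail, roughly away from the robot; y along the rail to the fixed half. The fixed half (24 mm thick, blue, two white stripes) is immovable: x -50 to 50 mm, from the break to y = 85 mm. Break line through (x, y) = (-50, -16), (5, 4), (50, 10) mm.
- rail_face (a point): On the inner face of the long aluminium rail (jig plane x = 50 mm), at (50, -55, 15) mm in the jig's frame; axes as the jig's. The rail is 30 mm high, 18 mm wide, from y = -235 to 100 mm. A 30 mm high end bar stands at y = 85 to 101 mm and an 18 mm high grey block at x = -62 to -50, y = 35 to 65 mm: both hold the fixed half. The table before the rail at y < -20 mm is bare.
- home (a point): Where the loose half's origin must come: (0, -55, 0) mm in the jig's frame, axes as the jig's; the loose half's axes are then parallel to these
- loose_half: Loose half tile, about 450 g (300 to 650), terracotta with blue glaze and two white stripes, 24 mm thick, flat on the table. Origin on its underside. It spans x = -50 to 50 mm; x = 50 comes against the rail; straight end at y = -55; break through (-50, 39), (5, 59), (50, 65) mm. At the start 30 to 80 mm short of home in the jig's x, 50 to 130 mm in its y, turned up to 0.35 rad. Too wide to grasp.
- near_face (a point): Middle of the loose half's long straight face that looks to the robot, at (-50, 0, 12) mm in its frame; the face is 94 mm long, y = -55 to 39 mm. Pushed towards its x, the half goes to the rail
- end_face (a point): Middle of the loose half's straight end face, at (0, -55, 12) mm in its frame; the face is 100 mm long. Pushed towards its y, the half goes to the fixed half and closes the break
- fixed_break (a point): Kink of the broken edge of the fixed half, on its top face, 24 mm above the table; (5, 4) mm in the jig's frame
- loose_break (a point): The matching kink of the loose half's broken edge, on its top face; (5, 59) mm in that half's frame. The two kinks coincide when the break is closed
- lacquer_jar: Bystander: white jar with a black lid, 54 mm across, 62 mm high, standing behind the rail (about x = 117, y = -60 mm in the jig's frame); origin under its centre
- pigment_jar: Bystander: dark red jar with a red lid, 42 mm across, 48 mm high, standing in front of the fixed half (about x = -135, y = 75 mm in the jig's frame); origin under its centre
- masking_tape: Bystander: roll of yellow masking tape lying flat, 104 mm across, 25 mm high, off the open end of the jig (about x = -105, y = -380 mm in the jig's frame); origin under its centre
Things that resemble listed ones, but are neither listed nor needed, are in the scene too. Of the things shaped like the loose_half, the terracotta one is meant.

How it is judged:
At the end, for the whole second after the job is handed in: The loose half lies flat and at rest on the table, its kink within 4 mm of the fixed half's kink, its long face within 3 mm of the rail and turned less than 0.035 rad (2 degrees) from it (horizontal distance between loose_break and fixed_break below 0.004 m and angle between the x axis of loose_half and the x axis of jig, either way round below 0.035 rad and x of loose_half in the frame of jig above -0.003 m and height (world z) of loose_half below 0.003 m and angle between loose_half's own z axis and vertical below 0.05 rad and linear speed of loose_half below 0.01 m/s and angular speed of loose_half below 0.05 rad/s); the robot touches nothing.
It fails at once if the loose half is lifted or tipped (height (world z) of loose_half above 0.008 m or angle between loose_half's own z axis and vertical above 0.12 rad).
It fails at once if the white jar with the black lid is shifted more than 15 mm or tipped (distance of lacquer_jar from where it was at the start of the episode above 0.015 m or angle between lacquer_jar's own z axis and vertical above 0.3 rad).
It fails at once if the red-lidded jar is shifted more than 15 mm or tipped (distance of pigment_jar from where it was at the start of the episode above 0.015 m or angle between pigment_jar's own z axis and vertical above 0.3 rad).
It fails at once if the roll of masking tape is shifted more than 15 mm or tipped (distance of masking_tape from where it was at the start of the episode above 0.015 m or angle between masking_tape's own z axis and vertical above 0.3 rad).
It also fails if it takes over 45 s, if anything falls off the work surface, if the arm or the gripper's body presses on something with over 40 N, if the wrist force passes 120 N, or if a joint passes its speed limit or range.

### The arm

A 6-joint arm with a two-finger parallel gripper is mounted at the origin on the work surface; the furniture and walls round the work are solid. World frame = base frame: x ahead of the robot, y to its left, z up, the work surface at z = 0. Lengths are in m, angles in rad, forces in N, time in s.
With the tool pointing down it reaches from about 0.325 to 0.775 m from the base axis. Payload 5.5 kg.
Tool frame: the origin (TCP) lies on the mounting face of the last link; the fingertips stand 182 mm ahead of it and the grasp point (between the pads) lies 163 mm ahead of it; z points along the fingers, y is the line along which they close (so a half turn about z gives the same grasp; the last joint's range is limited). The gripper opens to 88 mm and grips with 3 to 60 N. Pads are 20 mm wide; open, the fingers measure 115 mm over their backs; the gripper's body (75 mm by 178 mm) begins 61 mm behind the grasp point.
Start: joints at [-1.279, 0.091, 1.231, -0, 1.82, -0.057], TCP at [0.205, -0.564, 0.405] pointing down, gripper open.
Joint ranges: [-2.87, 2.87], [-0.86, 2.18], [0.17, 2.46], [-1.51, 4.65], [0.06, 2.69], [-2.65, 2.65]. Speed limits (rad/s): [2.57, 2.57, 3.01, 3.14, 3.14, 3.14].

### API

Orientations are given as a rotation vector (axis times angle).
In Python, from bench import r, eyes gives the robot as it stands.
- The arm moves only by the tool send_rows, never from a script. Its argument "rows" is text: rows parted by semicolons, each of 4 numbers parted by spaces: the shift along the tool's x, y, z in mm, then the turn about the tool's z in rad. In form: tx ty tz turn; .... A call has 1 to 20 rows; each row shifts and turns the commanded pose from where the row before left it, along the tool's axes as they then stand; what a row does not reach is not made up. A row lasts 1/10 s, in which the tool goes at most 50 mm and 8.59 degrees, less where a joint would pass 70% of its speed; a pose out of reach is approached as far as the arm can. A call is refused whole if a number of a shift passes 50 or a number of a turn 0.15, either way. A call with a gripper value outside its range is refused whole. "hand" is the gripper's target within -1 to 1 (shut at 1, half-way at 0, fully open at -1), set as the call begins (left out, the last holds). The fingers move at their own pace and stop on an object; the grip force is fixed at half the most. Time passes only in rows, so rows that do not move let the fingers close. It gives the time, the measured TCP pose, the force, the opening and the grip force at its end, in the units of the state.
- r.get_obs(): the state, without advancing time (a new reading comes with each control period).
- eyes.snapshot(name): name is "side" or "top" or "wrist"; returns a dict with "frame" (384x512x3 uint8, blue, green, red), "fx", "fy", "cx", "cy" (pixels), "world_to_cam" (4x4, takes a point from world to camera coordinates). Camera axes: x right, y down, z forward; pixel columns grow to the right and rows downward; lengths in m; the calibration is good to about 2 mm. A picture is of the moment at which its call begins. There is no depth.
- r.hand_in(): hands the job in; it is judged then, once.
The state is a dict: "time_s": time; "joint_pos": joint angles; "joint_vel": joint speeds; "effort": joint torques, N m; "ee_pos": TCP position; "orientation": TCP orientation; "wrist_force": force on the tool from outside, world axes, zero at the start; "wrist_torque": the same for the moment, N m; "opening": opening from 0.0 (shut) to 1.0 (fully open); "finger_force": force on a finger pad.
Only numpy, scipy, OpenCV 4.12 (cv2) and the standard library are available. Lean on these libraries where they do the work, as an engineer would, in place of code of your own. Each camera call takes 0.05 s, during which the arm holds its last target. There are 200 camera calls.

## Working session

There is one attempt and no reset: what is moved stays moved. The work goes in short steps, Python scripts to look and compute and a tool call to move; the robot and the scene stay as the last step left them, time stands still between calls to the robot, and variables do not carry over. Pictures are saved under pics/ and viewed, at most 10 in all, crops included, and the job is handed in when it is done.

Besides the shell and the picture viewer there is one more tool, called as name(argument=value, ...) on one line, values as JSON. send_rows: Moves the arm, as the interface text tells. Its arguments: {"type":"object","properties":{"rows":{"type":"string"},"hand":{"type":"number"}},"required":["rows"]}

```bash
mkdir -p pics; ls; python3 - <<'E'
from bench import r,eyes
import cv2,json
o=r.get_obs();print(o)
for n in("top","side"):
    s=eyes.snapshot(n);cv2.imwrite(f"pics/{n}0.png",s["frame"]);print(n,s["fx"],s["cx"],s["cy"],s["world_to_cam"])
E
```

```text
pics
{'time_s': 0.0, 'joint_pos': array([-1.27867802e+00,  9.18190375e-02,  1.23184319e+00, -1.44668774e-05,
        1.81978550e+00, -5.66981216e-02]), 'joint_vel': array([-0.00025736,  0.00098342, -0.00085307, -0.00148835,  0.0009238 ,
       -0.000367  ]), 'effort': array([-1.35793565e-03, -4.46449614e+01, -4.06444180e+01,  6.97977771e-02,
        2.95441970e-02, -1.57083141e-04]), 'ee_pos': array([ 0.20508386, -0.56391842,  0.40355451]), 'orientation': array([-3.09212110e+00, -5.44821107e-01,  3.63871713e-04]), 'wrist_force': array([ 0.51787992, -0.88829099,  0.22439303]), 'wrist_torque': array([-0.015552  ,  0.02983813,  0.02331285]), 'finger_force': 0.0, 'opening': 1.0027468651065996}
top 385.90757967533233 253.76167136917607 187.8979385327816 [[-0.01101501 -0.99957306 -0.02706246  0.01045085]
 [-0.99899023  0.01217941 -0.04324555  0.58356686]
 [ 0.04355669  0.02655879 -0.99869788  1.17896557]
 [ 0.          0.          0.          1.        ]]
side 460.8273896320997 259.38967398856335 190.89314217135896 [[-0.99528109 -0.09665227  0.00859643  0.57513039]
 [-0.05535764  0.49281315 -0.86837246  0.06171927]
 [ 0.07969374 -0.86475057 -0.49583804  1.10203071]
 [ 0.          0.          0.          1.        ]]
```

View pics/top0.png

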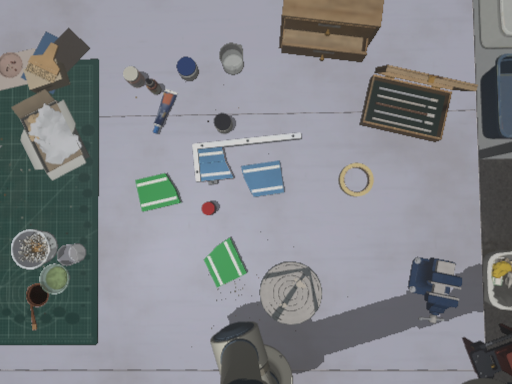

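View pics/side0.png

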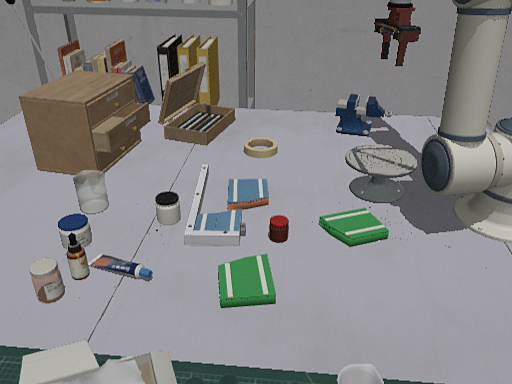

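Top view: the rail runs (195,147)–(300,136), with the fixed half (214,165), loose half (264,178), red jar (208,208), black-lidded jar (223,122) and tape (356,180). There are three candidates for the loose half: green (157,192), green (225,262) and blue with a terracotta side (264,178; side view (248,192)). The last one fits, so I'll confirm it in an enlarged crop while measuring.

```bash
cat > h.py <<'E'
import numpy as np,cv2
from bench import r,eyes
def ray(s,uv,z):
    uv=np.atleast_2d(uv).astype(float);M=s["world_to_cam"];R=M[:3,:3];c=-R.T@M[:3,3]
    d=np.c_[(uv[:,0]-s["cx"])/s["fx"],(uv[:,1]-s["cy"])/s["fy"],np.ones(len(uv))]@R
    return (c+d*((z-c[2])/d[:,2])[:,None])[:,:2]
def blue(s,roi=None):
    h=cv2.cvtColor(s["frame"],cv2.COLOR_BGR2HSV)
    m=cv2.inRange(h,(98,90,60),(120,255,255))
    if roi:
        k=np.zeros_like(m);x0,y0,x1,y1=roi;k[y0:y1,x0:x1]=255;m&=k
    return m
E
python3 - <<'E'
from h import *
s=eyes.snapshot("top")
a=cv2.resize(s["frame"][105:225,180:310],None,fx=5,fy=5,interpolation=cv2.INTER_CUBIC)
t=eyes.snapshot("side")["frame"]
b=cv2.resize(t[170:225,215:285],(500*7//10,275*1),interpolation=cv2.INTER_CUBIC)
m=cv2.morphologyEx(blue(s,(190,140,300,205)),cv2.MORPH_CLOSE,np.ones((7,7)))
cs,_=cv2.findContours(m,0,cv2.CHAIN_APPROX_NONE)
for c in cs:
    if cv2.contourArea(c)<300: continue
    p=cv2.approxPolyDP(c,2.,True)[:,0]; w=ray(s,p,.024)
    print(cv2.contourArea(c));print(np.c_[p,(w*1000).round(1)])
    p=(p-[180,105])*5+2
    for q in p: cv2.circle(a,tuple(int(v) for v in q),4,(0,0,255),1)
# tape, red jar
a[0:165,440:650]=cv2.resize(b,(210,165))
cv2.imwrite("pics/c1.png",a)
print((ray(s,[[301,133],[302,138],[194,146],[201,146]],.03)*1000).round(1))
print((ray(s,[[208,208]],.048)*1000).round(),(ray(s,[[223,122]],.062)*1000).round(),(ray(s,[[356,180]],.025)*1000).round())
E
```

```text
1005.0
[[278.  161.  664.7 -71.8]
 [242.  167.  647.8  38.8]
 [254.  195.  561.4   2.9]
 [283.  191.  572.6 -85.8]]
765.5
[[221.  147.  710.5 102.9]
 [199.  150.  702.2 171. ]
 [201.  180.  609.4 165.3]
 [232.  176.  620.5  69.8]
 [228.  174.  626.8  82. ]]
[[ 748.8 -142.8]
 [ 733.4 -145.6]
 [ 713.9  185.4]
 [ 713.6  163.8]]
[[523. 141.]] [[780.  92.]] [[ 603. -308.]]
```

View pics/c1.png

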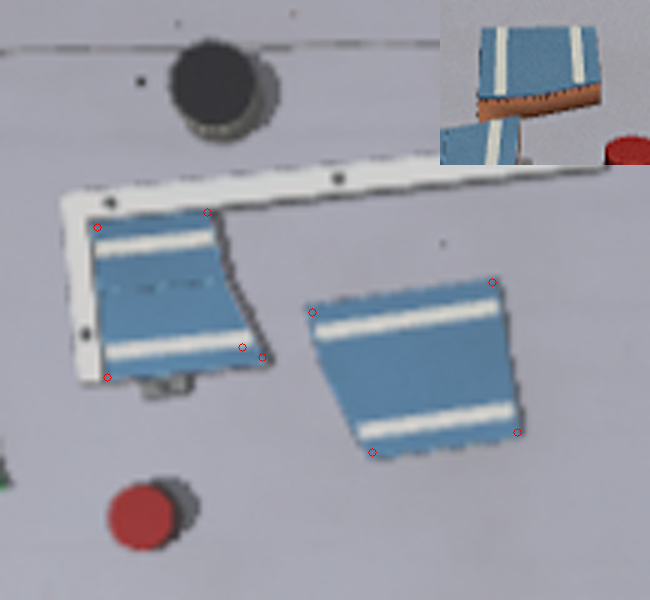

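The crop confirms it: the blue tile at (264,178) has terracotta sides, and the green ones are decoys. Next I fit lines for the jig and tile poses.

```bash
cat >> h.py <<'E'
def line(w):
    vx,vy,x,y=cv2.fitLine(w.astype(np.float32),cv2.DIST_HUBER,0,.001,.001).ravel();return np.array([x,y]),np.array([vx,vy])
def edge(s,m,c0,c1,which,z,dy):
    # per column first/last mask row
    P=[]
    for u in range(c0,c1):
        v=np.flatnonzero(m[:,u])
        if len(v): P.append([u,(v[0]-.5 if which=="top" else v[-1]+.5)])
    return line(ray(s,P,z))
def poses(s,tile=None,verbose=True):
    """jig from rail inner edge; tile edges by contour"""
E
python3 - <<'E'
from h import *
s=eyes.snapshot("top")
g=cv2.cvtColor(s["frame"],cv2.COLOR_BGR2HSV)
# rail inner edge: white (low sat, high V) subpixel: gray gradient
gr=cv2.cvtColor(s["frame"],cv2.COLOR_BGR2GRAY).astype(float)
up=cv2.resize(gr,None,fx=1,fy=8,interpolation=cv2.INTER_CUBIC)
lo=[];hi=[]
for u in range(230,296):
    c=147-(u-225)*8.5/75; seg=np.arange(int((c-14)*8),int((c+8)*8)); d=np.gradient(up[:,u])
    lo.append([u,(seg[np.argmin(d[seg])]+.5)/8-.5]); hi.append([u,(seg[np.argmax(d[seg])]+.5)/8-.5])
def rep(n,P,z):
    p,d=line(ray(s,P,z)); d=d*np.sign(d[1]); print(n,(p*1000).round(1),"yaw",np.arctan2(-d[0],d[1]).round(4)); return p,d
li=rep("rail in",lo,.03); rep("rail out",hi,.03)
m=cv2.morphologyEx(blue(s,(190,140,300,205)),cv2.MORPH_CLOSE,np.ones((7,7)))
def cols(m,a,b,w): return [[u,(np.flatnonzero(m[:,u])[0]-.5 if w else np.flatnonzero(m[:,u])[-1]+.5)] for u in range(a,b)]
mf=m.copy();mf[:,236:]=0; ml=m.copy(); ml[:,:236]=0
rep("fixed top",cols(mf,201,221,1),.024);rep("fixed near",cols(mf,202,229,0),.024)
rep("loose top",cols(ml,244,277,1),.024);rep("loose near",cols(ml,256,282,0),.024)
def rows(m,a,b,w): return [[(np.flatnonzero(m[v])[-1]+.5 if w else np.flatnonzero(m[v])[0]-.5),v] for v in range(a,b)]
rep("fixed end",rows(mf,152,179,0),.024);rep("loose end",rows(ml,163,190,1),.024)
for n,P in(("fixed break",rows(mf,149,175,1)),("loose break",rows(ml,169,195,0))):
    w=ray(s,P,.024)*1000;print(n,w[::4].round(0).tolist())
E
```

```text
rail in [724.1 -18.9] yaw 0.0916
rail out [721.7 -51.2] yaw 0.0904
fixed top [707.7 142.8] yaw 0.0808
fixed near [611.8 122.1] yaw 0.1268
loose top [657.9 -16.6] yaw 0.1233
loose near [565.  -41.4] yaw 0.1425
fixed end [662.3 170.3] yaw -1.4863
loose end [618.6 -79.4] yaw -1.4121
fixed break [[704.0, 101.0], [692.0, 102.0], [679.0, 95.0], [667.0, 92.0], [655.0, 86.0], [642.0, 80.0], [630.0, 80.0]]
loose break [[642.0, 40.0], [629.0, 34.0], [617.0, 31.0], [605.0, 28.0], [592.0, 22.0], [580.0, 16.0], [568.0, 7.0]]
```

send_rows(rows="0 0 0 0.13; 0 0 0 0.129; 23.5 -31 2 0; 23.5 -31 2 0; 23.5 -31 4 0; 23.5 -31 8 0; 23.5 -31 10 0; 23.5 -31 12 0; 23.5 -31 12 0; 23.5 -31 12 0; 23.5 -31 12 0; 23.5 -31 12 0; 23.5 -31 12 0; 23.5 -31 12 0; 23.5 -31 12 0; 23.5 -31 12 0; 23.5 -31 12 0; 23.5 -31 12 0; 0 0 0 0; 0 0 0 0", hand=0)

```text
time_s: 2.25
ee_pos: [0.5351, -0.0356, 0.246]
orientation: [3.138, 0.144, -0.003]
wrist_force: [-0.1, -0.4, 0.7]
opening: 0.497
finger_force: 0.0
```

send_rows(rows="0 0 20 0; 0 0 20 0; 0 0 12 0; 0 0 6 0; 0 0 0 0")

```text
time_s: 2.75
ee_pos: [0.5347, -0.0368, 0.1883]
orientation: [-3.138, -0.139, 0.001]
wrist_force: [-0.4, 0.4, 0.1]
opening: 0.5
finger_force: 0.0
```

```bash
python3 - <<'E'
from h import *
a=eyes.snapshot("wrist")["frame"];b=eyes.snapshot("side")["frame"][120:270,150:350]
b=cv2.resize(b,(512,384));cv2.imwrite("pics/w1.png",cv2.resize(np.vstack([a,b]),(400,600)))
E
```

```text
(no output)
```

View pics/w1.png

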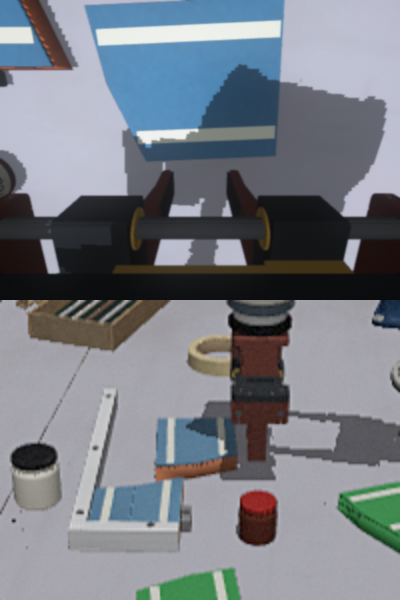

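The fingers stand just in front of the near face, centred on it: finger tips at about (160,180)/(240,180), face at row 160. I'm pushing.

send_rows(rows="4 0 0 0; 4 0 0 0; 4 0 0 0; 4 0 0 0; 4 0 0 0; 4 0 0 0; 4 0 0 0; 4 0 0 0; 4 0 0 0; 4 0 0 0; 4 0 0 0; 4 0 0 0; 4 0 0 0; 4 0 0 0; 4 0 0 0; 3 0 0 0; 2 0 0 0; 1 0 0 0")

```text
time_s: 4.65
ee_pos: [0.6005, -0.0303, 0.1889]
orientation: [3.138, 0.141, -0.005]
wrist_force: [-6.4, -0.5, 4.6]
opening: 0.501
finger_force: 3.5
```

```bash
python3 - <<'E'
from h import *
a=eyes.snapshot("wrist")["frame"];b=eyes.snapshot("side")["frame"][120:270,150:350]
b=cv2.resize(b,(512,384));cv2.imwrite("pics/w2.png",cv2.resize(np.vstack([a,b]),(400,600)))
E
```

```text
(no output)
```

View pics/w2.png

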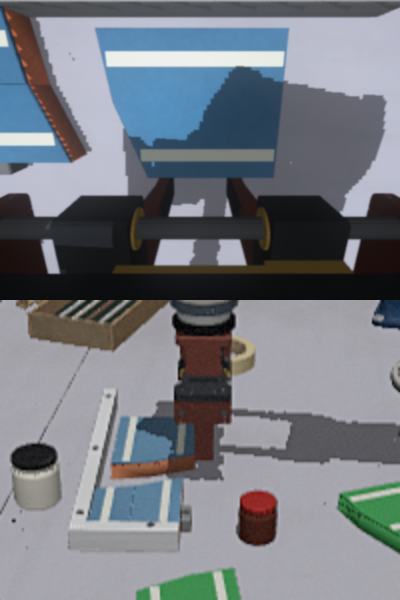

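The tile is now square to the fingers, with its far edge at row 28 and the rail at row 15. I'll finish the push gently.

send_rows(rows="2 0 0 0; 2 0 0 0; 2 0 0 0; 2 0 0 0; 2 0 0 0; 1 0 0 0; 1 0 0 0")

```text
time_s: 5.45
ee_pos: [0.6124, -0.0292, 0.1888]
orientation: [3.138, 0.141, -0.005]
wrist_force: [-7.1, -1.2, 4.6]
opening: 0.503
finger_force: 3.9
```

send_rows(rows="1 0 0 0; 1 0 0 0; 0 0 0 0")

```text
time_s: 5.75
ee_pos: [0.6133, -0.0292, 0.1889]
orientation: [3.138, 0.141, -0.013]
wrist_force: [-16.2, -0.9, 9.8]
opening: 0.498
finger_force: 7.7
```

```bash
python3 - <<'E'
from h import *
a=eyes.snapshot("wrist")["frame"];cv2.imwrite("pics/w3.png",cv2.resize(a[0:240],(768,360)))
E
```

```text
(no output)
```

View pics/w3.png

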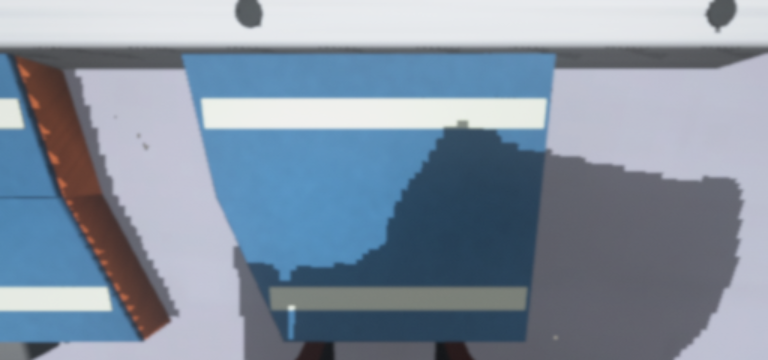

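The tile is flush on the rail: the reaction jumped to 16 N and its far edge is at row 53 along the rail. Next I locate the end face from this view.

```bash
python3 - <<'E'
from h import *
s=eyes.snapshot("wrist")
w=ray(s,[[370,35.3],[350.7,226.7],[144.7,131.3],[122.5,35.3],[42,131]],.024)*1000
o=np.array([664.5,85.6]);c,n=np.cos(.0905),np.sin(.0905)
print(w.round(1));print(((w-o)@np.array([[c,-n],[n,c]])).round(1))
E
```

```text
[[727.5 -73.2]
 [629.4 -82.5]
 [672.8  34.8]
 [716.9  44.3]
 [668.1  88.2]]
[[  48.4 -163.8]
 [ -50.2 -164.2]
 [   3.7  -51.4]
 [  48.4  -45.9]
 [   3.8    2.3]]
```

send_rows(rows="-10 0 0 0; -10 0 0 0; 0 0 -30 0; 0 0 -30 0; 20 20.5 0 0; 20 20.5 0 0; 20 20.5 0 0; 19.5 20.5 0 0; 0 0 0 -0.1428; 0 0 0 -0.1428; 0 0 0 -0.1428; 0 0 0 -0.1428; 0 0 0 -0.1428; 0 0 0 -0.1428; 0 0 0 -0.1428; 0 0 0 -0.1428; 0 0 0 -0.1428; 0 0 0 -0.1428; 0 0 0 -0.1428")

```text
time_s: 7.75
ee_pos: [0.6812, -0.1052, 0.2484]
orientation: [2.112, 2.325, 0.0]
wrist_force: [-0.4, -0.7, 0.2]
opening: 0.5
finger_force: 0.0
```

send_rows(rows="0 0 0 0; 0 0 0 0")

```text
time_s: 7.95
ee_pos: [0.6812, -0.1053, 0.2485]
orientation: [2.124, 2.315, 0.0]
wrist_force: [-0.1, -0.0, 0.1]
opening: 0.502
finger_force: 0.0
```

send_rows(rows="0 0 20 0; 0 0 20 0; 0 0 12 0; 0 0 7 0; 0 0 0 0; 4 0 0 0; 4 0 0 0; 4 0 0 0; 4 0 0 0; 4 0 0 0; 4 0 0 0; 4 0 0 0; 4 0 0 0; 4 0 0 0; 4 0 0 0; 4 0 0 0; 4 0 0 0; 4 0 0 0; 3 0 0 0; 1 0 0 0")

```text
time_s: 9.95
ee_pos: [0.6765, -0.05, 0.1905]
orientation: [2.119, 2.317, -0.0]
wrist_force: [0.5, -6.2, 3.4]
opening: 0.496
finger_force: 2.7
```

```bash
python3 - <<'E'
from h import *
a=eyes.snapshot("wrist")["frame"];cv2.imwrite("pics/w4.png",cv2.resize(a,(768,576)))
E
```

```text
(no output)
```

View pics/w4.png

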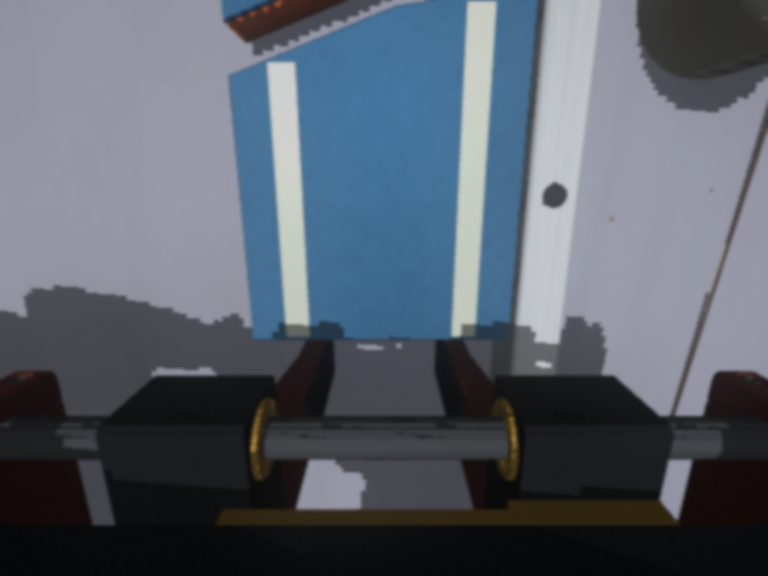

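The tile slides along the rail, square to it, with about 15 mm left to the break at the top of the picture. I'll keep going until the force rises.

send_rows(rows="2 0 0 0; 2 0 0 0; 2 0 0 0; 2 0 0 0; 2 0 0 0; 1 0 0 0; 1 0 0 0; 0 0 0 0")

```text
time_s: 10.8
ee_pos: [0.6754, -0.0382, 0.1905]
orientation: [2.119, 2.317, -0.001]
wrist_force: [0.2, -5.9, 4.1]
opening: 0.502
finger_force: 2.6
```

send_rows(rows="1 0 0 0; 1 0 0 0; 0 0 0 0")

```text
time_s: 11.1
ee_pos: [0.6752, -0.0363, 0.1905]
orientation: [2.119, 2.317, -0.0]
wrist_force: [0.8, -5.8, 3.8]
opening: 0.499
finger_force: 2.7
```

send_rows(rows="1 0 0 0; 1 0 0 0; 0 0 0 0")

```text
time_s: 11.4
ee_pos: [0.6751, -0.0344, 0.1905]
orientation: [2.119, 2.317, -0.001]
wrist_force: [1.0, -6.1, 3.4]
opening: 0.498
finger_force: 3.0
```

send_rows(rows="1 0 0 0; 1 0 0 0; 0 0 0 0")

```text
time_s: 11.7
ee_pos: [0.675, -0.0338, 0.1905]
orientation: [2.118, 2.314, -0.004]
wrist_force: [1.7, -11.7, 2.3]
opening: 0.496
finger_force: 5.7
```

send_rows(rows="1 0 0 0; 1 0 0 0; 0 0 0 0")

```text
time_s: 12.0
ee_pos: [0.6749, -0.0332, 0.1906]
orientation: [2.118, 2.311, -0.007]
wrist_force: [2.1, -15.8, 3.0]
opening: 0.506
finger_force: 8.3
```

The force has risen to 16 N, so the break has met. Drawing clear and checking.

send_rows(rows="-4 0 0 0; -8 0 0 0; -10 0 0 0; 0 0 -20 0; 0 0 -30 0; 0 0 -40 0; 0 0 -40 0; -30 -30 0 0; -30 -30 0 0; -30 -30 0 0; -30 -30 0 0; -30 -30 0 0; -30 -30 0 0; 0 0 0 0; 0 0 0 0")

```text
time_s: 13.5
ee_pos: [0.513, -0.2475, 0.3196]
orientation: [-2.121, -2.317, -0.002]
wrist_force: [-0.2, -0.6, 0.8]
opening: 0.502
finger_force: 0.0
```

```bash
python3 - <<'E'
from h import *
s=eyes.snapshot("top");t=eyes.snapshot("side")
a=cv2.resize(s["frame"][120:195,185:285],(800,600),interpolation=cv2.INTER_CUBIC)
b=cv2.resize(t["frame"][155:255,170:270],(300,300),interpolation=cv2.INTER_CUBIC);a[300:,500:]=b
cv2.imwrite("pics/f.png",a)
m=cv2.morphologyEx(blue(s,(190,135,290,205)),cv2.MORPH_CLOSE,np.ones((7,7)))
def yaw(P):
    p,d=line(ray(s,P,.024));d=d*np.sign(d[1]);return p.round(4),np.arctan2(-d[0],d[1]).round(4)
us=np.flatnonzero(m.any(0));print(us[[0,-1]])
print("near",yaw([[u,np.flatnonzero(m[:,u])[-1]+.5] for u in range(us[-1]-30,us[-1]-3)]))
print("top",yaw([[u,np.flatnonzero(m[:,u])[0]-.5] for u in range(us[-1]-35,us[-1]-4)]))
P=[[np.flatnonzero(m[v])[-1]+.5,v] for v in range(148,168)];p,_=line(ray(s,P,.024));o=np.array([.6645,.0856]);print("end",p,"jig y",((p-o)@[-.0904,.9959]).round(4))
E
```

```text
[199 263]
near (array([0.6214, 0.0268], dtype=float32), np.float32(0.0828))
top (array([0.7177, 0.035 ], dtype=float32), np.float32(0.0902))
end [ 0.6802284  -0.02113533] jig y -0.1077
```

View pics/f.png

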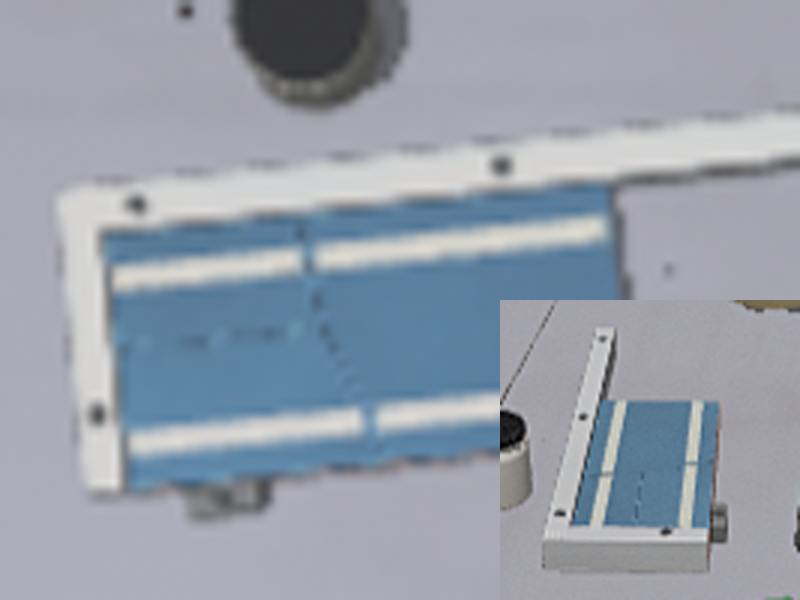

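The break shows only a closed seam, from (305,230) to (360,390), and the near edges run on in line. The tile's yaw of 0.09 equals the rail's and it lies flush. Handing in.

```bash
python3 -c "
from bench import r
print(r.hand_in())"
```

```text
the job is handed in; nothing more can be done
None
```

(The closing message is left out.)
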